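# Uncap a bench light source and open its iris ring

### The arm

A 6-joint arm with a two-finger parallel gripper is mounted at the origin on a cart in front of the work surface, level with it; the furniture and walls round the work are solid. World frame = base frame: x ahead of the robot, y to its left, z up, the work surface at z = 0. Lengths are in m, angles in rad, forces in N, time in s.
With the tool pointing down it reaches from about 0.3 to 0.825 m from the base axis. Payload 5.4 kg.
Tool frame: the origin (TCP) lies between the finger pads; the fingertips stand 19 mm ahead of it and the grasp point (between the pads) is the TCP; z points along the fingers, y is the line along which they close (so a half turn about z gives the same grasp; the last joint's range is limited). The gripper opens to 92 mm and grips with 3 to 60 N. Pads are 20 mm wide; open, the fingers measure 128 mm over their backs; the gripper's body (75 mm by 189 mm) begins 69 mm behind the grasp point.
Start: joints at [-1.374, 0.158, 1.597, -0, 1.386, -0.21], TCP at [0.227, -0.528, 0.234] pointing down, gripper open.
Joint ranges: [-2.91, 2.91], [-0.94, 2.29], [0.18, 2.7], [-1.29, 4.43], [0.17, 2.64], [-3, 3]. Speed limits (rad/s): [2.57, 2.57, 3.14, 3.14, 3.14, 3.14].

### API

Orientations are given as a unit quaternion [x, y, z, w].
In Python, from plant import * gives the robot as it stands.
- The arm moves only by the tool apply_moves, never from a script. Its argument "plan" is a list of rows, each a list of 7 numbers: the turn, a rotation vector about the tool's x, y, z in degrees, then the shift along the tool's x, y, z in mm, then the opening, from 0 (shut) to 1 (fully open). A call has 1 to 5 rows; each row is the pose to reach, as a shift and turn from the pose commanded when the call began, along the tool's axes at that moment; what a row does not reach only later rows make up. A row lasts 1/12 s, in which the tool goes at most 41.7 mm and 7.16 degrees, less where a joint would pass 70% of its speed; a pose out of reach is approached as far as the arm can. A call with a gripper value outside its range is refused whole. The fingers move at their own pace and stop on an object; the grip force is fixed at half the most. Time passes only in rows, so rows that repeat a pose let the fingers close. It gives the time, the measured TCP pose, the force, the opening and the grip force at its end, in the units of the state.
- sense(): the state, without advancing time (a new reading comes with each control period).
- camera(name): name is "scene" or "top" or "wrist"; returns a dict with "pixels" (480x640x3 uint8, red, green, blue), "fx", "fy", "cx", "cy" (pixels), "world_to_cam" (4x4, takes a point from world to camera coordinates). Camera axes: x right, y up, looking along -z (the intrinsics and any distortion apply to the point x, -y, -z); pixel columns grow to the right and rows downward; lengths in m; the calibration is good to about 2 mm. A picture is of the moment at which its call begins. There is no depth.
- hand_in(): hands the job in; it is judged then, once.
The state is a dict: "clock": time; "joint_pos": joint angles; "qvel": joint speeds; "joint_torque": joint torques, N m; "tool_pos": TCP position; "tool_rot": TCP orientation; "contact_force": force on the tool from outside, world axes, zero at the start; "ft_torque": the same for the moment, N m; "width": finger opening in m; "gripper_force": force on a finger pad.
Only numpy, scipy, OpenCV 4.12 (cv2) and the standard library are available. Lean on these libraries where they do the work, as an engineer would, in place of code of your own. Each camera call takes 0.05 s, during which the arm holds its last target. There are 200 camera calls.

### The job

Get the bench light source ready for use. First take off the blue bayonet cover: press it down against its spring, twist it a quarter turn, lift it off and set it gently, upright and with its open side down, on the bare bench clear of the lamp. Then turn the slim knurled aluminium iris ring counter-clockwise (seen from above) until it comes up against its stop, its red mark at the white line, without touching the fixed black rings just above and below it or the steel pillar beside it. Leave the petri dish, the timer and the jar where they are.

Things in the scene. Friction and masses are not known exactly. Their poses are not given: they have to be found in the camera images.
- lamp: Bench light source, fixed. White housing 110 (x) x 120 (y) x 45 mm high, its top a shoulder round the upright barrel on the origin's z axis; origin at the centre of its underside, z up. Barrel, bottom to top: lower black ring, aluminium iris ring, upper black ring (white line towards lamp -x), steel neck with the cover.
- cover: Blue bayonet cover, loose, about 50 g, 46 mm outer diameter, 30 mm high, open below; origin at the centre of its underside, z up. Starts locked on the neck, underside 95 mm above the bench, its lugs on its x axis (white dashes on top) along the lamp's x axis. Press straight down 5 to 8 mm, twist a quarter turn either way held down (free from 60 to 120 degrees), lift straight up.
- iris_ring (a joint): Angle of the iris ring about the upright barrel axis, rad: 0 one end, growing counter-clockwise seen from above, 3.0 the hard stop (open, red mark at the white line). It starts between 0.1 and 0.6. Friction about 0.1 N m; it stays where it is left. It is 10 mm high and stands 3 mm proud (in radius) of the fixed rings above and below.
- ring_centre (a point): Point on the barrel axis at mid height of the iris ring, 73 mm above the bench; axes as the lamp's.
- iris_mark (a point): Red mark on the top face of the iris ring, 28.5 mm from the axis; turns with the ring.
- open_line (a point): Where the red mark stands when the ring is at its stop: beside the white line, on the lamp's -x side, 28.5 mm from the axis, 78 mm above the bench.
- lower_ring: Fixed black ring below the iris ring, diameter 54 mm, 45 to 68 mm above the bench; origin on the barrel axis at bench height. Not to be touched.
- upper_ring: Fixed black ring above the iris ring, diameter 54 mm, 78 to 86 mm above the bench; origin on the barrel axis at bench height. Not to be touched.
- petri_dish: Clear petri dish with lid, diameter 63, 16 mm high, loose, about 120 mm to the lamp's left (+y); origin under its centre. Bystander.
- bench_timer: White bench timer 58 x 66 x 17 mm, loose, about 130 mm in front of the lamp (-x); origin under its centre. Bystander.
- agar_jar: Clear jar with yellow lid, diameter 66, 94 mm high, loose, about 135 mm behind the lamp (+x); origin under its centre. Bystander.
- neck: Fixed steel bayonet neck on the barrel axis, inside 36 mm diameter, 86 to 107 mm above the bench (origin on the axis at bench height); hidden under the cover at first. Two flanges on the lamp's x axis hold the cover's lugs; lips 4 mm deep at both ends of each flange stop it turning until it is pressed down.
- plunger (a joint): Brass spring plunger, 18 mm diameter, in the neck, its top 120 mm above the bench; m pressed down, 0 to 0.012. It carries the cover from inside: it starts to yield at 10 N and needs 13 N at 6 mm.
- pillar: Fixed steel pillar on the lamp (for a filter arm), 10 mm thick, from the housing top to 82 mm above the bench, 44 mm from the barrel axis towards lamp +x (this body's origin and axes are the lamp's, not the pillar's own place). Fingers on the iris ring cannot sweep past it, so the ring needs more than one grasp. Not to be touched.
- pillar_top (a point): Centre of the steel pillar's top, 82 mm above the bench, 44 mm from the barrel axis.
Things that resemble listed ones, but are neither listed nor needed, are in the scene too. Of the things shaped like the lamp, the white one is meant.

How it is judged:
On the way, in this order (a step that is already met when the one before it is completed fails the run):
1. the cover is unlocked and lifted clear of the neck (height (world z) of cover above 0.12 m), for 0.1 s.
2. the cover stands upright on the bench, clear of the lamp and released (height (world z) of cover below 0.006 m and angle between cover's own z axis and vertical below 0.15 rad and horizontal distance between cover and lamp above 0.09 m and contact force between the fingers and cover below 0.3 N), for 0.2 s.
3. the iris ring is at its stop (value of joint iris_ring above 2.9 rad), for 0.2 s.
At the end, for the whole second after the job is handed in: The iris ring stands within 0.1 rad of its stop (above 2.9 rad), and the cover stands upright (within 0.15 rad), open side down, at rest on the bench (underside less than 6 mm above it), its centre more than 90 mm from the lamp's axis (value of joint iris_ring above 2.9 rad and height (world z) of cover below 0.006 m and angle between cover's own z axis and vertical below 0.15 rad and horizontal distance between cover and lamp above 0.09 m and linear speed of cover below 0.02 m/s); the robot touches nothing.
It fails at once if the robot touches the fixed upper ring (over 2 N) (contact force between any of the fingers, the arm and upper_ring above 2 N).
It fails at once if the robot touches the fixed lower ring (over 2 N) (contact force between any of the fingers, the arm and lower_ring above 2 N).
It fails at once if the cover is dropped or banged down (over 0.4 m/s within 30 mm of the bench) (height (world z) of cover below 0.03 m and linear speed of cover above 0.4 m/s).
It fails at once if the petri dish, the timer or the jar is displaced by more than 20 mm (distance of any of petri_dish, bench_timer, agar_jar from where it was at the start of the episode above 0.02 m).
It fails at once if the robot knocks against the steel pillar (over 5 N) (contact force between any of the fingers, the arm and pillar above 5 N).
It also fails if it takes over 64 s, if anything falls off the work surface, if the arm or the gripper's body presses on something with over 40 N, if the wrist force passes 120 N, or if a joint passes its speed limit or range.

## Working session

There is one attempt and no reset: what is moved stays moved. The work goes in short steps, Python scripts to look and compute and a tool call to move; the robot and the scene stay as the last step left them, time stands still between calls to the robot, and variables do not carry over. Pictures are saved under pics/ and viewed, at most 10 in all, crops included, and the job is handed in when it is done.

Besides the shell and the picture viewer there is one more tool, called after "Emit:" as name([rows], argument=value, ...), one row to a line, values as JSON. apply_moves: Moves the arm, as the interface text tells. Its arguments: {"type":"object","properties":{"plan":{"type":"array"}},"required":["plan"]}

```bash
mkdir -p pics; ls; cat > h.py <<'E'
from plant import *
import numpy as np, cv2
def cam(n):
    c=camera(n); c['n']=n; return c
def ray(c,u,v):
    M=np.array(c['world_to_cam']);R=M[:3,:3];t=M[:3,3]
    d=R.T@np.array([(u-c['cx'])/c['fx'],-(v-c['cy'])/c['fy'],-1]); return -R.T@t,d
def onz(c,u,v,z):
    o,d=ray(c,u,v); return o+d*(z-o[2])/d[2]
def proj(c,p):
    M=np.array(c['world_to_cam']);q=M[:3,:3]@np.array(p)+M[:3,3]
    return np.array([c['cx']+c['fx']*q[0]/-q[2],c['cy']+c['fy']*q[1]/q[2]])
def save(c,n): cv2.imwrite('pics/'+n,c['pixels'][:,:,::-1])
E
python3 - <<'E'
from h import *
for n in('scene','top'):
    c=cam(n); save(c,n+'0.png'); print({k:v for k,v in c.items() if k!='pixels'})
s=sense(); print(s)
E
```

```text
pics
{'fx': 497.6454779614277, 'fy': 497.6454779614277, 'cx': 320.83590009874825, 'cy': 238.05726527607752, 'world_to_cam': array([[-0.83180708, -0.55506386, -0.0010471 ,  0.3512867 ],
       [ 0.33665449, -0.50600144,  0.79411983, -0.34418475],
       [-0.44131705,  0.66020198,  0.60776032, -0.86137623],
       [ 0.        ,  0.        ,  0.        ,  1.        ]]), 'n': 'scene'}
{'fx': 458.48658759032253, 'fy': 458.48658759032253, 'cx': 323.0575548483384, 'cy': 239.42385455673758, 'world_to_cam': array([[ 0.02887532, -0.99948133,  0.01425754, -0.17243359],
       [ 0.98294284,  0.03098351,  0.18128262, -0.52929973],
       [-0.18163035,  0.00877976,  0.98332768, -0.92738223],
       [ 0.        ,  0.        ,  0.        ,  1.        ]]), 'n': 'top'}
{'clock': 0.1, 'joint_pos': array([-1.37410237e+00,  1.58985757e-01,  1.59806305e+00, -1.63210610e-06,
        1.38619142e+00, -2.10092915e-01]), 'qvel': array([-0.00023404, -0.00174288, -0.0035198 ,  0.00095015,  0.00060123,
       -0.00084128]), 'joint_torque': array([-4.83529730e-04, -3.86502171e+01, -3.22959244e+01,  7.02854851e-02,
        3.39351897e-02, -4.62190167e-05]), 'tool_pos': array([ 0.2273858 , -0.52756915,  0.23273916]), 'tool_rot': array([ 9.79386402e-01,  2.01994053e-01,  4.71683732e-06, -8.23771024e-04]), 'contact_force': array([ 0.5796202 ,  0.34267357, -0.13058631]), 'ft_torque': array([ 0.01901251, -0.00141444, -0.03599765]), 'gripper_force': 0.0, 'width': 0.09183362691766678}
```

View pics/scene0.png

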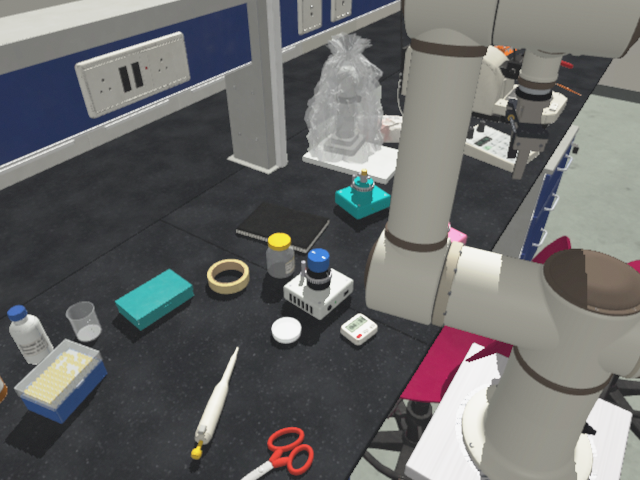

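View pics/top0.png

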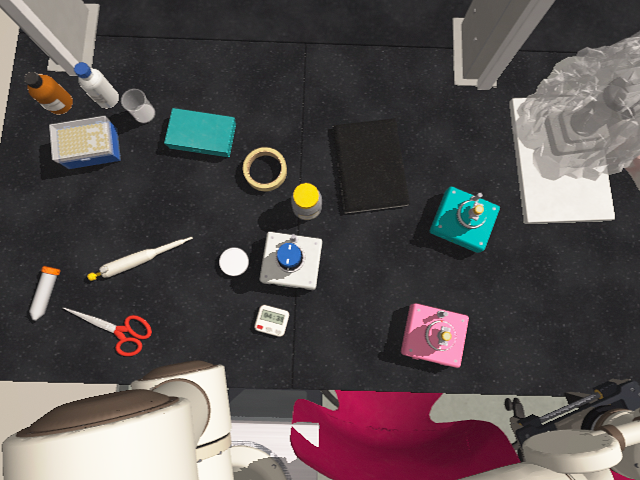

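The top view shows three lamp-like things: white with a blue cover at top (290,257), teal (466,217) and pink (436,335). A blue bottle cap at (82,70) could be taken for the cover. I choose the white one with the blue cover. The jar is at (306,200), the dish at (234,262) and the timer at (271,321).

```bash
python3 - <<'E'
from h import *
t=cam('top'); s=cam('scene')
def blob(c,lo,hi,near,r=45):
    h=cv2.cvtColor(c['pixels'],cv2.COLOR_RGB2HSV); m=cv2.inRange(h,lo,hi)
    k=np.zeros_like(m); cv2.circle(k,near,r,255,-1); m&=k
    cs,_=cv2.findContours(m,cv2.RETR_EXTERNAL,cv2.CHAIN_APPROX_NONE)
    return max(cs,key=cv2.contourArea),m
# white housing top in top view, blue cover
b,_=blob(t,(100,120,40),(125,255,255),(290,257)); print('blue',cv2.minEnclosingCircle(b),cv2.boundingRect(b))
w,_=blob(t,(0,0,150),(180,60,255),(290,260),50); r=cv2.minAreaRect(w); print('house',r)
bx=cv2.boxPoints(r); print([onz(t,*p,0.045).round(4) for p in bx], onz(t,*r[0],0.045))
for n,p,z in(('jar',(306,195),.094),('dish',(234,262),.016),('timer',(271,321),.017)): print(n,onz(t,*p,z).round(3))
b2,_=blob(s,(100,120,40),(125,255,255),(319,260)); print('blue scene',cv2.minEnclosingCircle(b2))
print('cover top est',onz(t,*cv2.minEnclosingCircle(b)[0],.115), onz(s,*cv2.minEnclosingCircle(b2)[0],.112))
a=cv2.resize(t['pixels'][215:305,245:335],(540,540),interpolation=cv2.INTER_CUBIC)
bb=cv2.resize(s['pixels'][240:320,280:360],(540,540),interpolation=cv2.INTER_CUBIC)
cv2.imwrite('pics/crop.png',cv2.resize(np.hstack([a,bb])[:,:,::-1],(800,400)))
E
```

```text
blue ((289.0, 254.69564819335938), 12.360858917236328) (277, 243, 25, 25)
house ((291.24713134765625, 259.52044677734375), (55.495079040527344, 51.03786087036133), 7.907163143157959)
[array([ 0.4422, -0.027 ,  0.045 ]), array([ 0.551 , -0.0362,  0.045 ]), array([ 0.538 , -0.1546,  0.045 ]), array([ 0.4296, -0.143 ,  0.045 ])] [ 0.48964596 -0.09020181  0.045     ]
jar [ 0.618 -0.118  0.094]
dish [0.484 0.036 0.016]
timer [ 0.36  -0.051  0.017]
blue scene ((318.0, 259.8157958984375), 12.692092895507812)
cover top est [ 0.48946484 -0.08955646  0.115     ] [ 0.48795695 -0.08762777  0.112     ]
```

View pics/crop.png

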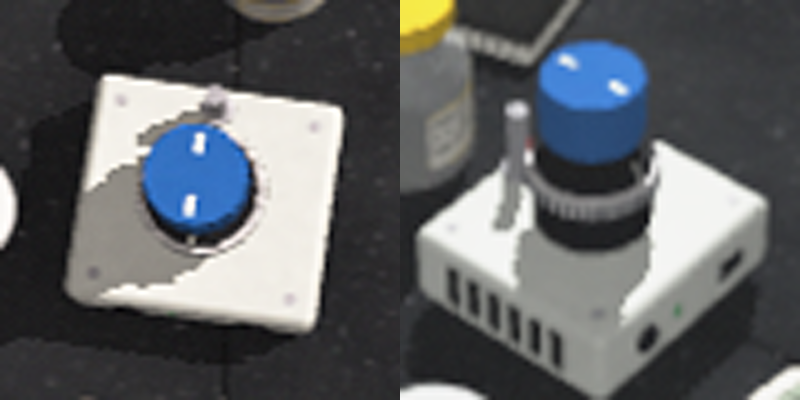

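The crop shows the white lamp with the blue cover. The dashes run roughly along image vertical and the pillar stands at the top, on the far (+x) side. This is the right one. Next is the approach move.

```bash
cat >> h.py <<'E'
from scipy.spatial.transform import Rotation as Ro
def go(p,yaw,s=None):
    "shift (mm) and turn (deg) in tool axes to reach p, pointing down, closing axis at yaw deg"
    s=s or sense(); R=Ro.from_quat(s['tool_rot'])
    y=np.radians(yaw); Y=np.array([np.cos(y),np.sin(y),0]);Z=np.array([0,0,-1.]);X=np.cross(Y,Z)
    T=Ro.from_matrix(np.c_[X,Y,Z])
    cy=np.degrees(np.arctan2(*R.as_matrix()[[1,0],1]))
    print('yaw',cy.round(1),'turn',np.degrees((R.inv()*T).as_rotvec()).round(2),'shift',(1e3*R.inv().apply(np.array(p)-s['tool_pos'])).round(1),'pos',s['tool_pos'].round(4),'F',s['contact_force'].round(1),'w',s['width'].round(4),'j6',np.degrees(s['joint_pos'][5]).round(0),'t',round(s['clock'],2))
E
python3 - <<'E'
from h import *
go((.455,-.13,.25),-66.7)
t=cam('top'); p=onz(t,293.4,236.8,.082); print(p, np.degrees(np.arctan2(p[1]+.089,p[0]-.489)),np.hypot(p[1]+.089,p[0]-.489))
E
```

```text
Traceback (most recent call last):
  File "h.py", line 21, in go
    print('yaw',cy.round(1),'turn',np.degrees((R.inv()*T).as_rotvec()).round(2),'shift',(1e3*R.inv().apply(np.array(p)-s['tool_pos'])).round(1),'pos',s['tool_pos'].round(4),'F',s['contact_force'].round(1),'w',s['width'].round(4),'j6',np.degrees(s['joint_pos'][5]).round(0),'t',round(s['clock'],2))
                                                                                                                                                                                                                 ^^^^^^^^^^^^^^^^
AttributeError: 'float' object has no attribute 'round'
```

```bash
sed -i "s/s\['width'\].round(4)/round(float(s['width']),4)/" h.py
python3 - <<'E'
from h import *
go((.455,-.13,.25),-66.7)
t=cam('top'); p=onz(t,293.4,236.8,.082); print(p, np.degrees(np.arctan2(p[1]+.089,p[0]-.489)),np.hypot(p[1]+.089,p[0]-.489))
E
```

```text
yaw -66.7 turn [-0.06 -0.01  0.  ] shift [ 366.4 -275.3  -16.6] pos [ 0.2274 -0.5277  0.233 ] F [ 0.2  0.2 -0.2] w 0.0919 j6 -12.0 t 0.2
[ 0.53184958 -0.09488119  0.082     ] -7.815130438043421 0.04325129674257375
```

Emit:
apply_moves([
  [0,0,0,366,-275,-17,1],
  [0,0,0,366,-275,-17,1],
  [0,0,0,366,-275,-17,1],
  [0,0,0,366,-275,-17,1],
  [0,0,0,366,-275,-17,1],
])

```text
clock: 0.67
tool_pos: [0.3313, -0.3456, 0.2413]
tool_rot: [0.979, 0.202, 0.0, -0.0]
contact_force: [0.7, -0.1, 0.1]
width: 0.0918
gripper_force: 0.0
```

```bash
python3 - <<'E'
from h import *
go((.455,-.13,.25),-66.7)
E
```

```text
yaw -66.7 turn [-0.   -0.01 -0.03] shift [ 198.8 -149.2   -8.7] pos [ 0.3313 -0.3456  0.2413] F [ 0.7 -0.1  0.1] w 0.0918 j6 6.0 t 0.67
```

Emit:
apply_moves([
  [0,0,0,195,-146,-9,1],
  [0,0,0,195,-146,-9,1],
  [0,0,0,195,-146,-9,1],
  [0,0,0,195,-146,-9,1],
  [0,0,0,195,-146,-9,1],
])

```text
clock: 1.08
tool_pos: [0.4351, -0.1648, 0.2492]
tool_rot: [0.979, 0.202, 0.0, 0.0]
contact_force: [0.2, -0.4, 0.5]
width: 0.0917
gripper_force: 0.0
```

Emit:
apply_moves([
  [0,0,0,25,-18,0,1],
  [0,0,0,25,-18,0,1],
  [0,0,0,25,-18,0,1],
])

```text
clock: 1.33
tool_pos: [0.4507, -0.1393, 0.2489]
tool_rot: [0.979, 0.204, -0.0, 0.0]
contact_force: [-0.0, -0.2, 0.3]
width: 0.0919
gripper_force: 0.0
```

```bash
python3 - <<'E'
from h import *
go((.455,-.13,.25),-66.7)
c=cam('wrist'); save(c,'w1.png')
h=cv2.cvtColor(c['pixels'],cv2.COLOR_RGB2HSV); m=cv2.inRange(h,(100,120,40),(125,255,255))
cs,_=cv2.findContours(m,cv2.RETR_EXTERNAL,cv2.CHAIN_APPROX_NONE); b=max(cs,key=cv2.contourArea)
print(cv2.fitEllipse(b), onz(c,*cv2.fitEllipse(b)[0],.115)); print(proj(c,(.489,-.089,.125)))
E
```

```text
yaw -66.5 turn [0.01 0.02 0.2 ] shift [ 7.7 -6.8 -1.1] pos [ 0.4507 -0.1393  0.2489] F [-0.  -0.2  0.3] w 0.0919 j6 35.0 t 1.33
((280.9627380371094, 164.82864379882812), (60.06966781616211, 60.87729263305664), 142.24124145507812) [ 0.49060683 -0.08875955  0.115     ]
[279.10085615 167.61176469]
```

View pics/w1.png

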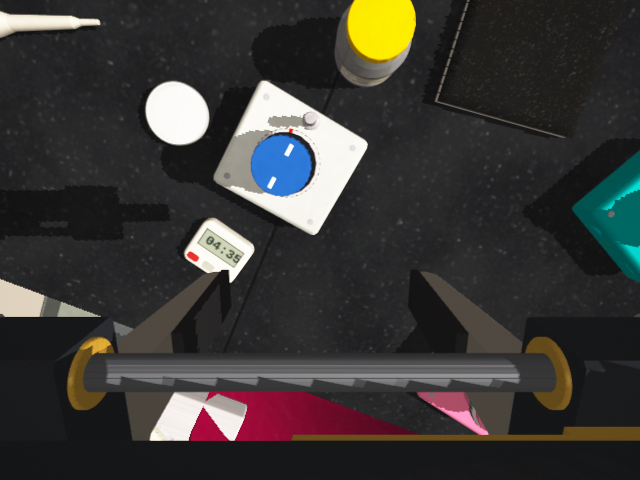

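The wrist view shows the cover disc at (281,165) with dashes at (289,150) and (271,183). The pillar top is at (310,118) and the red mark at (291,130).

```bash
python3 - <<'E'
from h import *
c=cam('wrist')
h=cv2.cvtColor(c['pixels'],cv2.COLOR_RGB2HSV); bl=cv2.inRange(h,(100,120,40),(125,255,255))
k=np.zeros_like(bl); cv2.circle(k,(281,165),27,255,-1)
w=cv2.inRange(h,(0,0,170),(180,70,255))&k
n,_,st,ce=cv2.connectedComponentsWithStats(w); print(st[1:,4],ce[1:])
i=1+np.argsort(-st[1:,4])[:2]; P=[onz(c,*ce[j],.125) for j in i]; d=P[0]-P[1]; print(P,np.degrees(np.arctan2(d[1],d[0])), np.mean(P,0))
r=cv2.inRange(h,(0,120,80),(8,255,255))|cv2.inRange(h,(172,120,80),(180,255,255)); k[:]=0; cv2.circle(k,(281,165),45,255,-1)
n,_,st,ce=cv2.connectedComponentsWithStats(r&k); print(st[1:,4],ce[1:])
C=np.mean(P,0)
for p,z in((ce[1],.078),((310,118),.082)):
  q=onz(c,*p,z)-C; print(q,np.degrees(np.arctan2(q[1],q[0])),np.hypot(*q[:2]))
go((C[0],C[1],.16),-66.5)
E
```

```text
[59 57] [[287.22033898 148.44067797]
 [269.98245614 181.19298246]]
[array([ 0.50422522, -0.09055013,  0.125     ]), array([ 0.47636025, -0.08757052,  0.125     ])] -6.103444760213158 [ 0.49029274 -0.08906032  0.125     ]
[13] [[289.15384615 129.07692308]]
[ 0.02776587  0.00671412 -0.047     ] 13.593855309218903 0.028566119288017174
[ 0.04312171 -0.00652156 -0.043     ] -8.600025075838449 0.0436120684396765
yaw -66.7 turn [ 0.01  0.03 -0.21] shift [ 57.6 -31.8  88.8] pos [ 0.45   -0.1411  0.2489] F [ 0.5 -0.2  0.1] w 0.092 j6 35.0 t 1.43
```

Emit:
apply_moves([
  [0,0,0,30,-16,45,1],
  [0,0,0,57.5,-32,88,1],
  [0,0,0,57.5,-32,88,1],
  [0,0,0,57.5,-32,88,1],
  [0,0,0,57.5,-32,88,1],
])

```text
clock: 1.85
tool_pos: [0.4894, -0.0891, 0.1601]
tool_rot: [0.979, 0.202, -0.001, -0.001]
contact_force: [0.2, -0.1, 0.6]
width: 0.0917
gripper_force: 0.0
```

```bash
python3 - <<'E'
from h import *
go((.4903,-.089,.117),-66.5)
E
```

```text
yaw -66.7 turn [-0.1   0.14 -0.23] shift [ 1.   0.4 43.1] pos [ 0.4894 -0.0891  0.1601] F [ 0.2 -0.1  0.6] w 0.0917 j6 43.0 t 1.85
```

Emit:
apply_moves([
  [0,0,0,1,0.4,30,1],
  [0,0,0,1,0.4,43,1],
  [0,0,0,1,0.4,43,1],
  [0,0,0,1,0.4,43,0],
  [0,0,0,1,0.4,43,0],
])

```text
clock: 2.27
tool_pos: [0.4928, -0.0899, 0.1204]
tool_rot: [0.98, 0.201, 0.002, 0.001]
contact_force: [-0.4, 0.0, 1.1]
width: 0.0806
gripper_force: 0.0
```

Emit:
apply_moves([
  [0,0,0,0,0,0,0],
  [0,0,0,0,0,0,0],
  [0,0,0,0,0,0,0],
  [0,0,0,0,0,0,0],
  [0,0,0,0,0,0,0],
])

```text
clock: 2.68
tool_pos: [0.4917, -0.0882, 0.1183]
tool_rot: [0.979, 0.202, 0.0, 0.0]
contact_force: [-0.0, 0.5, -0.3]
width: 0.0473
gripper_force: 0.3
```

```bash
python3 - <<'E'
from h import *
s=sense();go((.4903,-.089,.110),-66.5); print(s['joint_pos'],s['gripper_force'])
E
```

```text
yaw -66.7 turn [ 0.02 -0.01 -0.18] shift [-1.6  0.1  8.3] pos [ 0.4917 -0.0882  0.1183] F [-0.   0.5 -0.3] w 0.0473 j6 43.0 t 2.68
[-4.19882664e-01  8.72162554e-02  1.91603943e+00 -2.55650572e-05
  1.13793613e+00  7.43905505e-01] 0.29419333557598293
```

Emit:
apply_moves([
  [0,0,0,-1.5,0,1,0],
  [0,0,0,-1.5,0,1,0],
  [0,0,0,-1.5,0,1,0],
  [0,0,0,-1.5,0,1,0],
  [0,0,0,-1.5,0,1,0],
])

```text
clock: 3.1
tool_pos: [0.4916, -0.0886, 0.1182]
tool_rot: [0.979, 0.202, 0.002, 0.0]
contact_force: [2.7, 3.8, 5.0]
width: 0.0454
gripper_force: 30.0
```

```bash
python3 - <<'E'
from h import *
s=sense();go((.4903,-.089,.110),-66.5); print(s['gripper_force'])
E
```

```text
yaw -66.7 turn [ 0.06 -0.18 -0.19] shift [-1.4 -0.1  8.2] pos [ 0.4916 -0.0886  0.1182] F [2.7 3.8 5. ] w 0.0454 j6 42.0 t 3.1
30.001135636121035
```

Emit:
apply_moves([
  [0,0,0,1,0,4,0],
  [0,0,0,1,0,7,0],
  [0,0,0,1,0,7,0],
  [0,0,0,1,0,7,0],
])

```text
clock: 3.43
tool_pos: [0.4918, -0.0886, 0.1117]
tool_rot: [0.979, 0.202, 0.0, 0.0]
contact_force: [-3.2, 1.0, 13.5]
width: 0.0456
gripper_force: 30.0
```

Emit:
apply_moves([
  [0,0,-7,-0.5,0,0.5,0],
  [0,0,-14,-0.5,0,0.5,0],
  [0,0,-21,-0.5,0,0.5,0],
  [0,0,-28,-0.5,0,0.5,0],
  [0,0,-35,-0.5,0,0.5,0],
])

```text
clock: 3.85
tool_pos: [0.4916, -0.0883, 0.1114]
tool_rot: [0.872, 0.49, 0.001, 0.0]
contact_force: [-2.2, 6.1, 12.7]
width: 0.0458
gripper_force: 30.0
```

```bash
python3 - <<'E'
from h import *
s=sense();go((.4903,-.089,.1115),23.5); print(s['gripper_force'],s['ft_torque'])
E
```

```text
yaw -31.4 turn [ 9.000e-02 -5.000e-02 -5.486e+01] shift [-1.2 -0.7 -0.1] pos [ 0.4916 -0.0883  0.1114] F [-2.2  6.1 12.7] w 0.0458 j6 7.0 t 3.85
30.001803282648325 [ 1.07765997  0.46427899 -0.15455708]
```

Emit:
apply_moves([
  [0,0,-7,0.7,-0.6,0,0],
  [0,0,-14,0.7,-0.6,0,0],
  [0,0,-21,0.7,-0.6,0,0],
  [0,0,-28,0.7,-0.6,0,0],
  [0,0,-35,0.7,-0.6,0,0],
])

```text
clock: 4.27
tool_pos: [0.4904, -0.0877, 0.111]
tool_rot: [0.684, 0.729, -0.0, -0.0]
contact_force: [-5.9, 3.0, 12.7]
width: 0.0455
gripper_force: 30.0
```

Emit:
apply_moves([
  [0,0,-7,0,0,0,0],
  [0,0,-14,0,0,0,0],
  [0,0,-20,0,0,0,0],
  [0,0,-20,0,0,0,0],
  [0,0,-20,0,0,-4,0],
])

```text
clock: 4.68
tool_pos: [0.4894, -0.0872, 0.1137]
tool_rot: [0.549, 0.836, -0.0, -0.002]
contact_force: [-4.9, 3.0, 6.6]
width: 0.0457
gripper_force: 30.0
```

```bash
python3 - <<'E'
from h import *
s=sense();go((.4903,-.089,.1115),23.5); print(s['gripper_force'],s['ft_torque'])
t=cam('top'); save(t,'t2.png')
h=cv2.cvtColor(t['pixels'],cv2.COLOR_RGB2HSV)
cv2.imwrite('pics/t2c.png',cv2.resize(cam('scene')['pixels'][200:330,250:400,::-1],(690,598),interpolation=cv2.INTER_CUBIC))
E
```

```text
yaw 23.4 turn [-0.14 -0.13 -0.14] shift [-2.   0.1  2.2] pos [ 0.4894 -0.0872  0.1137] F [-4.9  3.   6.6] w 0.0457 j6 -47.0 t 4.68
30.00155526213348 [0.38089901 0.56156453 0.02258249]
```

Emit:
apply_moves([
  [0,0,0,0.7,-0.7,-5,0],
  [0,0,0,0.7,-0.7,-10,0],
  [0,0,0,0.7,-0.7,-15,0],
  [0,0,0,0.7,-0.7,-18,0],
  [0,0,0,0.7,-0.7,-18,0],
])

```text
clock: 5.2
tool_pos: [0.49, -0.0875, 0.1322]
tool_rot: [0.55, 0.835, 0.0, 0.0]
contact_force: [0.6, -0.5, -0.2]
width: 0.0453
gripper_force: 30.0
```

Emit:
apply_moves([
  [0,0,0,0,0,-15,0],
  [0,0,0,0,0,-40,0],
  [0,0,0,0,0,-60,0],
  [0,0,0,0,0,-60,0],
  [0,0,0,0,0,-60,0],
])

```text
clock: 5.62
tool_pos: [0.4902, -0.0876, 0.1921]
tool_rot: [0.55, 0.835, 0.0, 0.001]
contact_force: [-1.4, -0.4, -1.1]
width: 0.0458
gripper_force: 30.0
```

```bash
python3 - <<'E'
from h import *
s=sense();go((.475,-.245,.1),23.5)
c=cam('scene')
h=cv2.cvtColor(c['pixels'],cv2.COLOR_RGB2HSV);m=cv2.inRange(h,(100,120,40),(125,255,255))
p=proj(c,s['tool_pos'])
k=np.zeros_like(m); cv2.circle(k,tuple(int(v) for v in p),60,255,-1)
ys,xs=np.where(m&k); print(p,len(xs),xs.min(),xs.max(),ys.min(),ys.max())
for z in (.16,.17,.18):
  print(z,proj(c,(*s['tool_pos'][:2],z)))
u,v=map(int,p); cv2.imwrite('pics/t3.png',cv2.resize(c['pixels'][v-70:v+80,u-80:u+80,::-1],(640,600),interpolation=cv2.INTER_CUBIC))
E
```

```text
yaw 23.3 turn [ 0.08  0.09 -0.2 ] shift [-138.4  -76.4   92.2] pos [ 0.4902 -0.0876  0.1921] F [-1.4 -0.4 -1.1] w 0.0458 j6 -47.0 t 5.62
[316.91455985 229.37389111] 461 306 328 220 244
0.16 [317.00445277 241.76894952]
0.17 [316.9768465  237.96240556]
0.18 [316.94891323 234.11077282]
```

View pics/t3.png

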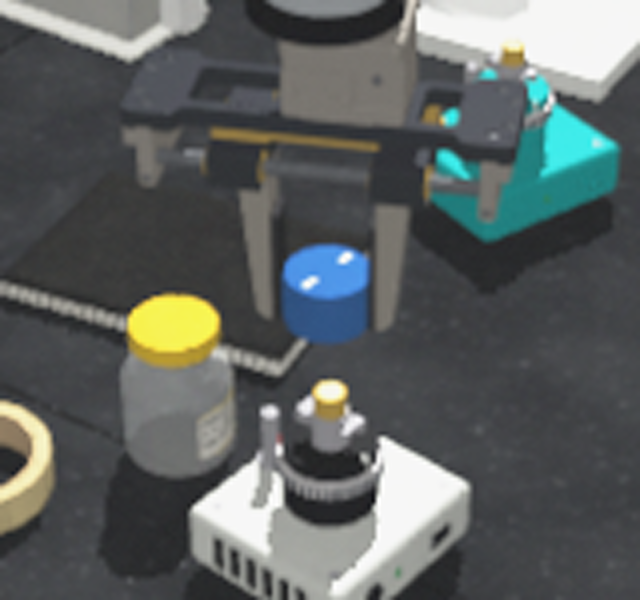

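The crop shows the blue cover held upright between the fingers, clear of the neck, with the brass plunger exposed. I now carry it to bare bench at the lamp's -y side.

Emit:
apply_moves([
  [0,0,0,-30,-16,0,0],
  [0,0,0,-65,-36,0,0],
  [0,0,0,-100,-55,10,0],
  [0,0,0,-125,-69,30,0],
  [0,0,0,-138,-76,60,0],
])

```text
clock: 6.08
tool_pos: [0.4746, -0.2482, 0.1317]
tool_rot: [0.551, 0.835, -0.001, 0.002]
contact_force: [0.2, -1.1, -0.9]
width: 0.0453
gripper_force: 30.0
```

Emit:
apply_moves([
  [0,0,0,0,0,15,0],
  [0,0,0,0,0,30,0],
  [0,0,0,0,0,30,0],
  [0,0,0,0,0,30,0],
])

```text
clock: 6.42
tool_pos: [0.473, -0.243, 0.0994]
tool_rot: [0.55, 0.835, 0.0, -0.002]
contact_force: [-1.3, -0.3, 0.1]
width: 0.0454
gripper_force: 30.0
```

```bash
python3 - <<'E'
from h import *
s=sense();go((.475,-.245,.0245),23.5)
E
```

```text
yaw 23.3 turn [-0.12 -0.24 -0.2 ] shift [-2.9  1.2 74.9] pos [ 0.473  -0.243   0.0994] F [-1.3 -0.3  0.1] w 0.0454 j6 -64.0 t 6.42
```

Lowering at under 0.2 m/s near the bench.

Emit:
apply_moves([
  [0,0,0,0,0,15,0],
  [0,0,0,0,0,30,0],
  [0,0,0,0,0,45,0],
  [0,0,0,0,0,56,0],
  [0,0,0,0,0,64,0],
])

```text
clock: 6.83
tool_pos: [0.4745, -0.2439, 0.037]
tool_rot: [0.549, 0.835, 0.0, -0.0]
contact_force: [0.5, -0.2, -0.3]
width: 0.0455
gripper_force: 30.0
```

Emit:
apply_moves([
  [0,0,0,0,0,4,0],
  [0,0,0,0,0,8,0],
  [0,0,0,0,0,11,0],
  [0,0,0,0,0,11,0],
  [0,0,0,0,0,11,0],
])

```text
clock: 7.25
tool_pos: [0.4747, -0.2443, 0.0269]
tool_rot: [0.55, 0.835, -0.0, 0.0]
contact_force: [0.5, 0.4, 0.3]
width: 0.0456
gripper_force: 30.0
```

```bash
python3 - <<'E'
from h import *
s=sense();go((.475,-.245,.0235),23.5)
E
```

```text
yaw 23.3 turn [ 0.02  0.03 -0.19] shift [-0.7  0.   3.4] pos [ 0.4747 -0.2443  0.0269] F [0.5 0.4 0.3] w 0.0456 j6 -64.0 t 7.25
```

Emit:
apply_moves([
  [0,0,0,0,0,1,0],
  [0,0,0,0,0,2,0],
  [0,0,0,0,0,3,0],
  [0,0,0,0,0,3,0],
])

```text
clock: 7.58
tool_pos: [0.4744, -0.2441, 0.0234]
tool_rot: [0.55, 0.835, 0.0, -0.0]
contact_force: [-0.6, -0.3, -0.7]
width: 0.0454
gripper_force: 30.0
```

Emit:
apply_moves([
  [0,0,0,0,0,0.5,0],
  [0,0,0,0,0,1,0],
  [0,0,0,0,0,1.5,0],
  [0,0,0,0,0,1.5,0],
])

```text
clock: 7.92
tool_pos: [0.4745, -0.2442, 0.0233]
tool_rot: [0.55, 0.835, -0.0, -0.0]
contact_force: [-5.3, 2.7, 12.1]
width: 0.0457
gripper_force: 30.0
```

Emit:
apply_moves([
  [0,0,0,0,0,-1,0],
  [0,0,0,0,0,-1,0],
  [0,0,0,0,0,-1,0.4],
  [0,0,0,0,0,-1,0.8],
  [0,0,0,0,0,-1,0.8],
])

```text
clock: 8.33
tool_pos: [0.4744, -0.2441, 0.0228]
tool_rot: [0.55, 0.835, 0.0, -0.0]
contact_force: [-0.2, -0.5, -1.8]
width: 0.057
gripper_force: 0.0
```

Emit:
apply_moves([
  [0,0,0,0,0,0,0.9],
  [0,0,0,0,0,0,0.9],
  [0,0,0,0,0,0,0.9],
  [0,0,0,0,0,0,0.9],
])

```text
clock: 8.67
tool_pos: [0.4744, -0.2441, 0.0229]
tool_rot: [0.55, 0.835, 0.0, -0.0]
contact_force: [0.1, -0.4, 0.2]
width: 0.0822
gripper_force: 0.0
```

```bash
python3 - <<'E'
from h import *
s=sense();go((.4903,-.0885,.16),27)
E
```

```text
yaw 23.3 turn [-0.01 -0.01 -3.69] shift [ 136.6   76.2 -137.1] pos [ 0.4744 -0.2441  0.0229] F [ 0.1 -0.4  0.2] w 0.0822 j6 -64.0 t 8.67
```

Emit:
apply_moves([
  [0,0,0,0,0,-20,1],
  [0,0,0,0,0,-60,1],
  [0,0,0,0,0,-100,1],
  [0,0,0,0,0,-150,1],
  [0,0,0,0,0,-150,1],
])

```text
clock: 9.08
tool_pos: [0.4777, -0.2467, 0.1809]
tool_rot: [0.55, 0.835, -0.001, 0.006]
contact_force: [0.7, 0.4, 1.1]
width: 0.0921
gripper_force: 0.0
```

Emit:
apply_moves([
  [0,0,-3,0,0,-5,1],
  [0,0,-3,30,16,-5,1],
  [0,0,-3,65,36,-5,1],
  [0,0,-3,100,56,-5,1],
  [0,0,-3,125,70,-5,1],
])

```text
clock: 9.5
tool_pos: [0.489, -0.099, 0.1776]
tool_rot: [0.527, 0.85, 0.0, -0.0]
contact_force: [0.8, -0.4, -0.9]
width: 0.0919
gripper_force: 0.0
```

```bash
python3 - <<'E'
from h import *
s=sense();go((.4903,-.0885,.165),28)
c=cam('top')
h=cv2.cvtColor(c['pixels'],cv2.COLOR_RGB2HSV);m=cv2.inRange(h,(100,120,40),(125,255,255))
p=proj(c,(.4745,-.2442,.03)); print(p)
k=np.zeros_like(m); cv2.circle(k,tuple(int(v) for v in p),40,255,-1)
cs,_=cv2.findContours(m&k,cv2.RETR_EXTERNAL,cv2.CHAIN_APPROX_NONE); 
for b in cs: q,r=cv2.minEnclosingCircle(b); print(q,r,onz(c,*q,.025))
w=cam('wrist')
for z in(.12,):
  print(proj(w,(.4903,-.0885,z)))
hw=cv2.cvtColor(w['pixels'],cv2.COLOR_RGB2HSV)
cv2.imwrite('pics/w4.png',w['pixels'][:,:,::-1])
E
```

```text
yaw 26.3 turn [ 0.01 -0.06 -1.67] shift [ 8.8  5.9 12.6] pos [ 0.489  -0.099   0.1776] F [ 0.8 -0.4 -0.9] w 0.0919 j6 -52.0 t 9.5
[362.93126747 269.65197901]
(363.08013916015625, 269.7519226074219) 11.546540260314941 [ 0.47489302 -0.24501663  0.025     ]
[324.77667867 256.42910568]
```

View pics/w4.png

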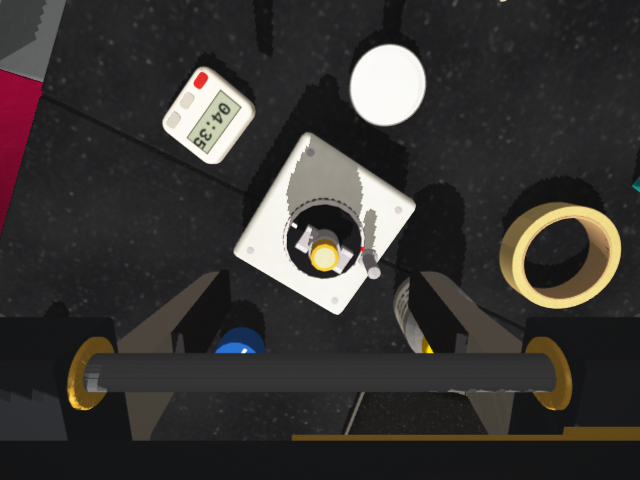

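The wrist view shows the bare neck with the plunger at (324,256), matching its predicted pixel. The pillar is at (371,263) and the red mark at (361,249). The cover stands where I released it. Next I centre over the barrel and descend.

Emit:
apply_moves([
  [0,0,0,8.5,5.5,5,1],
  [0,0,0,8.5,5.5,10,1],
  [0,0,0,8.5,5.5,10,1],
  [0,0,0,8.5,5.5,10,1],
  [0,0,0,8.5,5.5,10,1],
])

```text
clock: 10.02
tool_pos: [0.4903, -0.0925, 0.1678]
tool_rot: [0.528, 0.849, -0.0, -0.0]
contact_force: [0.7, 0.7, -0.9]
width: 0.0916
gripper_force: 0.0
```

```bash
python3 - <<'E'
from h import *
s=sense();go((.4903,-.0887,.080),26)
w=cam('wrist'); h=cv2.cvtColor(w['pixels'],cv2.COLOR_RGB2HSV)
u,v=proj(w,(.4903,-.0887,.12)); print(u,v)
m=cv2.inRange(h,(18,90,120),(35,255,255)); k=np.zeros_like(m); cv2.circle(k,(int(u),int(v)),30,255,-1)
cs,_=cv2.findContours(m&k,cv2.RETR_EXTERNAL,cv2.CHAIN_APPROX_NONE); b=max(cs,key=cv2.contourArea)
q,r=cv2.minEnclosingCircle(b); print(q,r,onz(w,*q,.12), 'px/mm',np.linalg.norm(proj(w,(.4903,-.0887,.12))-proj(w,(.5003,-.0887,.12)))/10)
E
```

```text
yaw 26.2 turn [-0.02 -0.01  0.23] shift [ 3.4  1.7 87.8] pos [ 0.4903 -0.0925  0.1678] F [ 0.7  0.7 -0.9] w 0.0916 j6 -51.0 t 10.02
321.0474690041641 264.15758700736745
(320.9166564941406, 263.25) 15.467368125915527 [ 0.48998073 -0.08822846  0.12      ] px/mm 1.6674925156520772
```

Emit:
apply_moves([
  [0,0,0,3.5,1.5,20,1],
  [0,0,0,3.5,1.5,40,1],
  [0,0,0,3.5,1.5,40,1],
  [0,0,0,3.5,1.5,40,1],
])

```text
clock: 10.4
tool_pos: [0.4895, -0.0879, 0.1275]
tool_rot: [0.528, 0.849, -0.0, -0.001]
contact_force: [1.1, -0.0, -0.4]
width: 0.0916
gripper_force: 0.0
```

```bash
python3 - <<'E'
from h import *
go((.490,-.0885,.080),26)
E
```

```text
yaw 26.3 turn [-0.08 -0.1   0.27] shift [-0.9  0.2 47.5] pos [ 0.4895 -0.0879  0.1275] F [ 1.1 -0.  -0.4] w 0.0916 j6 -50.0 t 10.4
```

Emit:
apply_moves([
  [0,0,0,0,0,15,1],
  [0,0,0,-0.5,0,30,1],
  [0,0,0,-0.5,0,47,1],
  [0,0,0,-0.5,0,47,1],
  [0,0,0,-0.5,0,47,0.75],
])

```text
clock: 10.82
tool_pos: [0.4907, -0.0885, 0.0818]
tool_rot: [0.528, 0.849, -0.0, 0.0]
contact_force: [0.8, -0.7, 0.2]
width: 0.0873
gripper_force: 0.0
```

Emit:
apply_moves([
  [0,0,0,0,0,0,0.75],
  [0,0,0,0,0,0,0.75],
  [0,0,0,0,0,0,0.75],
])

```text
clock: 11.07
tool_pos: [0.4914, -0.0887, 0.0824]
tool_rot: [0.528, 0.849, 0.0, 0.001]
contact_force: [0.1, -0.0, -0.1]
width: 0.0695
gripper_force: 0.0
```

```bash
python3 - <<'E'
from h import *
go((.490,-.0885,.080),26)
E
```

```text
yaw 26.3 turn [0.09 0.11 0.31] shift [ 0.8 -1.2  2.4] pos [ 0.4914 -0.0887  0.0824] F [ 0.1 -0.  -0.1] w 0.0695 j6 -50.0 t 11.07
```

Emit:
apply_moves([
  [0,0,0,0.5,-1,1.5,0.75],
  [0,0,0,0.5,-1,1.5,0.7],
  [0,0,0,0.5,-1,1.5,0],
  [0,0,0,0.5,-1,1.5,0],
  [0,0,0,0.5,-1,1.5,0],
])

```text
clock: 11.48
tool_pos: [0.4893, -0.0882, 0.0796]
tool_rot: [0.528, 0.849, 0.0, -0.0]
contact_force: [0.5, -0.5, 0.9]
width: 0.0588
gripper_force: 30.0
```

Emit:
apply_moves([
  [0,0,0,0,0,0,0],
  [0,0,0,0,0,0,0],
  [0,0,0,0,0,0,0],
])

```text
clock: 11.73
tool_pos: [0.4893, -0.0882, 0.0796]
tool_rot: [0.528, 0.849, 0.0, -0.0]
contact_force: [-1.1, 1.1, 1.6]
width: 0.059
gripper_force: 30.0
```

Emit:
apply_moves([
  [0,0,-7,0,0,0,0],
  [0,0,-14,0,0,0,0],
  [0,0,-21,0,0,0,0],
  [0,0,-28,0,0,0,0],
  [0,0,-35,0,0,0,0],
])

```text
clock: 12.15
tool_pos: [0.4888, -0.0887, 0.0796]
tool_rot: [0.245, 0.97, -0.001, -0.001]
contact_force: [-4.3, -2.2, 2.0]
width: 0.0593
gripper_force: 30.0
```

```bash
python3 - <<'E'
from h import *
go((.490,-.0885,.080),131); print(sense()['ft_torque'])
E
```

```text
yaw 61.7 turn [-4.000e-02 -1.000e-01 -6.934e+01] shift [-0.9  0.8 -0.4] pos [ 0.4888 -0.0887  0.0796] F [-4.3 -2.2  2. ] w 0.0593 j6 -86.0 t 12.15
[-0.31596887  0.43735508 -0.0797944 ]
```

Emit:
apply_moves([
  [0,0,-7,0.5,-0.7,0,0],
  [0,0,-14,0.5,-0.7,0,0],
  [0,0,-21,0.5,-0.7,0,0],
  [0,0,-28,0.5,-0.7,0,0],
  [0,0,-35,0.5,-0.7,0,0],
])

```text
clock: 12.57
tool_pos: [0.4885, -0.0896, 0.0796]
tool_rot: [-0.058, 0.998, -0.001, -0.0]
contact_force: [-1.5, -4.4, 0.5]
width: 0.0592
gripper_force: 30.0
```

Emit:
apply_moves([
  [0,0,-7,0,0,0,0],
  [0,0,-14,0,0,0,0],
  [0,0,-21,0,0,0,0],
  [0,0,-28,0,0,0,0],
  [0,0,-34,0,0,0,0],
])

```text
clock: 12.98
tool_pos: [0.4889, -0.0903, 0.0797]
tool_rot: [-0.347, 0.938, -0.002, -0.0]
contact_force: [0.3, -5.4, -1.6]
width: 0.0588
gripper_force: 30.0
```

Emit:
apply_moves([
  [0,0,0,0,0,0,0],
  [0,0,0,0,0,0,0.75],
  [0,0,0,0,0,0,0.75],
  [0,0,0,0,0,0,0.75],
  [0,0,0,0,0,0,0.75],
])

```text
clock: 13.4
tool_pos: [0.4884, -0.0884, 0.0794]
tool_rot: [-0.345, 0.939, 0.0, -0.0]
contact_force: [-0.4, -0.2, -0.9]
width: 0.0688
gripper_force: 0.0
```

```bash
python3 - <<'E'
from h import *
go((.490,-.0885,.080),61); print(sense()['ft_torque'])
E
```

```text
yaw 130.3 turn [ 2.000e-02 -1.000e-02  6.931e+01] shift [-1.1 -1.1 -0.6] pos [ 0.4884 -0.0884  0.0794] F [-0.4 -0.2 -0.9] w 0.0688 j6 -155.0 t 13.4
[ 0.14390587 -0.14736661 -0.01399968]
```

Emit:
apply_moves([
  [0,0,7,0,0,0,0.78],
  [0,0,14,0,0,0,0.78],
  [0,0,21,0,0,0,0.78],
  [0,0,28,0,0,0,0.78],
  [0,0,35,0,0,0,0.78],
])

```text
clock: 13.82
tool_pos: [0.4885, -0.0884, 0.0795]
tool_rot: [-0.043, 0.999, 0.0, -0.0]
contact_force: [0.3, 0.2, 0.1]
width: 0.0718
gripper_force: 0.0
```

Emit:
apply_moves([
  [0,0,7,0,0,0,0.78],
  [0,0,14,0,0,0,0.78],
  [0,0,21,0,0,0,0.78],
  [0,0,28,0,0,0,0.78],
  [0,0,35,0,0,0,0.78],
])

```text
clock: 14.23
tool_pos: [0.4885, -0.0884, 0.0795]
tool_rot: [0.259, 0.966, 0.0, -0.0]
contact_force: [0.6, -0.0, 0.7]
width: 0.0719
gripper_force: 0.0
```

Emit:
apply_moves([
  [0,0,0,0,0,0,0.75],
  [0,0,0,0,0,0,0.75],
])

```text
clock: 14.4
tool_pos: [0.4885, -0.0885, 0.0795]
tool_rot: [0.255, 0.967, 0.0, -0.0]
contact_force: [0.5, -0.8, 1.0]
width: 0.0692
gripper_force: 0.0
```

```bash
python3 - <<'E'
from h import *
go((.489,-.089,.080),60)
t=cam('top');h=cv2.cvtColor(t['pixels'],cv2.COLOR_RGB2HSV)
E
```

```text
yaw 60.5 turn [ 0.   -0.01  0.51] shift [-0.7 -0.2 -0.5] pos [ 0.4885 -0.0885  0.0795] F [ 0.5 -0.8  1. ] w 0.0692 j6 -85.0 t 14.4
```

Regrip and turn the remaining ~56°, plus a little into the stop.

Emit:
apply_moves([
  [0,0,0,-0.5,0,0,0],
  [0,0,0,-0.5,0,0,0],
  [0,0,0,-0.5,0,0,0],
  [0,0,0,-0.5,0,0,0],
  [0,0,0,-0.5,0,0,0],
])

```text
clock: 14.87
tool_pos: [0.489, -0.0889, 0.0796]
tool_rot: [0.256, 0.967, -0.0, 0.0]
contact_force: [0.6, 1.1, -0.4]
width: 0.0592
gripper_force: 30.0
```

Emit:
apply_moves([
  [0,0,0,0,0,0,0],
  [0,0,-7,0,0,0,0],
  [0,0,-14,0,0,0,0],
  [0,0,-21,0,0,0,0],
  [0,0,-28,0,0,0,0],
])

```text
clock: 15.28
tool_pos: [0.4889, -0.0894, 0.0795]
tool_rot: [0.012, 1.0, -0.0, -0.0]
contact_force: [-1.5, -3.1, -0.6]
width: 0.059
gripper_force: 30.0
```

Emit:
apply_moves([
  [0,0,-6,0,0,0,0],
  [0,0,-12,0,0,0,0],
  [0,0,-18,0,0,0,0],
  [0,0,-24,0,0,0,0],
  [0,0,-24,0,0,0,0],
])

```text
clock: 15.7
tool_pos: [0.489, -0.0898, 0.0796]
tool_rot: [-0.195, 0.981, -0.001, -0.0]
contact_force: [-1.0, -3.7, -1.6]
width: 0.0587
gripper_force: 30.0
```

```bash
python3 - <<'E'
from h import *
go((.489,-.089,.080),120); print(sense()['ft_torque'])
E
```

```text
yaw 112.5 turn [-0.09 -0.04 -7.53] shift [-0.3  0.7 -0.4] pos [ 0.489  -0.0898  0.0796] F [-1.  -3.7 -1.6] w 0.0587 j6 -137.0 t 15.7
[-0.67402751 -0.09394674  0.09078139]
```

Emit:
apply_moves([
  [0,0,-3,0,0,0,0],
  [0,0,-5,0,0,0,0],
  [0,0,-7,0,0,0,0],
  [0,0,-7,0,0,0,0],
])

```text
clock: 16.03
tool_pos: [0.489, -0.0899, 0.0796]
tool_rot: [-0.25, 0.968, -0.001, 0.0]
contact_force: [-0.8, -5.5, -2.2]
width: 0.0587
gripper_force: 30.0
```

```bash
python3 - <<'E'
from h import *
go((.489,-.089,.080),120); print(sense()['ft_torque'])
E
```

```text
yaw 119.0 turn [-0.06 -0.01 -1.01] shift [-0.4  0.8 -0.4] pos [ 0.489  -0.0899  0.0796] F [-0.8 -5.5 -2.2] w 0.0587 j6 -143.0 t 16.03
[-0.84253694  0.0685169  -1.26746481]
```

The torque jumped to -1.27 N m, so the ring is at its stop. I release and rise.

Emit:
apply_moves([
  [0,0,0.5,0,0,0,0.8],
  [0,0,0.5,0,0,0,1],
  [0,0,0.5,0,0,0,1],
  [0,0,0.5,0,0,0,1],
  [0,0,0.5,0,0,0,1],
])

```text
clock: 16.45
tool_pos: [0.489, -0.0886, 0.0795]
tool_rot: [-0.249, 0.969, 0.0, -0.0]
contact_force: [0.3, -0.7, -0.3]
width: 0.0903
gripper_force: 0.0
```

Emit:
apply_moves([
  [0,0,0,0,0,-15,1],
  [0,0,0,0,0,-40,1],
  [0,0,0,0,0,-70,1],
  [0,0,0,0,0,-110,1],
  [0,0,0,0,0,-110,1],
])

```text
clock: 16.87
tool_pos: [0.4932, -0.0904, 0.1976]
tool_rot: [-0.249, 0.969, -0.004, 0.005]
contact_force: [-0.1, -0.5, 0.8]
width: 0.092
gripper_force: 0.0
```

Emit:
apply_moves([
  [0,0,0,-20,0,-10,1],
  [0,0,0,-40,0,-20,1],
  [0,0,0,-40,0,-20,1],
  [0,0,0,-40,0,-20,1],
])

```text
clock: 17.2
tool_pos: [0.5244, -0.0694, 0.2097]
tool_rot: [-0.249, 0.968, -0.0, 0.0]
contact_force: [-0.5, -0.2, -0.4]
width: 0.0918
gripper_force: 0.0
```

```bash
python3 - <<'E'
from h import *
go((.489,-.089,.080),120)
w=cam('wrist'); h=cv2.cvtColor(w['pixels'],cv2.COLOR_RGB2HSV)
r=cv2.inRange(h,(0,120,80),(8,255,255))|cv2.inRange(h,(172,120,80),(180,255,255))
u,v=proj(w,(.489,-.089,.078)); k=np.zeros_like(r); cv2.circle(k,(int(u),int(v)),70,255,-1)
n,_,st,ce=cv2.connectedComponentsWithStats(r&k); print(u,v,st[1:,4],ce[1:])
for p in ce[1:]:
  q=onz(w,*p,.078)-[.490,-.0885,0]; print(q,np.degrees(np.arctan2(q[1],q[0])),np.hypot(*q[:2]))
c=cam('top');h=cv2.cvtColor(c['pixels'],cv2.COLOR_RGB2HSV);m=cv2.inRange(h,(100,120,40),(125,255,255))
k[:]=0; cv2.circle(k,(363,270),40,255,-1)
cs,_=cv2.findContours(m&k,cv2.RETR_EXTERNAL,cv2.CHAIN_APPROX_NONE)
for b in cs: q,rr=cv2.minEnclosingCircle(b); print('cover',onz(c,*q,.025))
a=max(int(v)-60,0);b=max(int(u)-80,0);cv2.imwrite('pics/w5.png',cv2.resize(w['pixels'][a:a+120,b:b+160,::-1],(800,600),interpolation=cv2.INTER_CUBIC))
E
```

```text
yaw 118.9 turn [-0.04  0.02 -1.12] shift [ 40.6   0.  129.7] pos [ 0.5244 -0.0694  0.2097] F [-0.5 -0.2 -0.4] w 0.0918 j6 -140.0 t 17.2
318.9470153325983 184.3423026638548 [18] [[339.5        155.05555556]]
[-0.02848528  0.0025528   0.078     ] 174.87893911005162 0.028599444362849835
cover [ 0.47489302 -0.24501663  0.025     ]
```

View pics/w5.png

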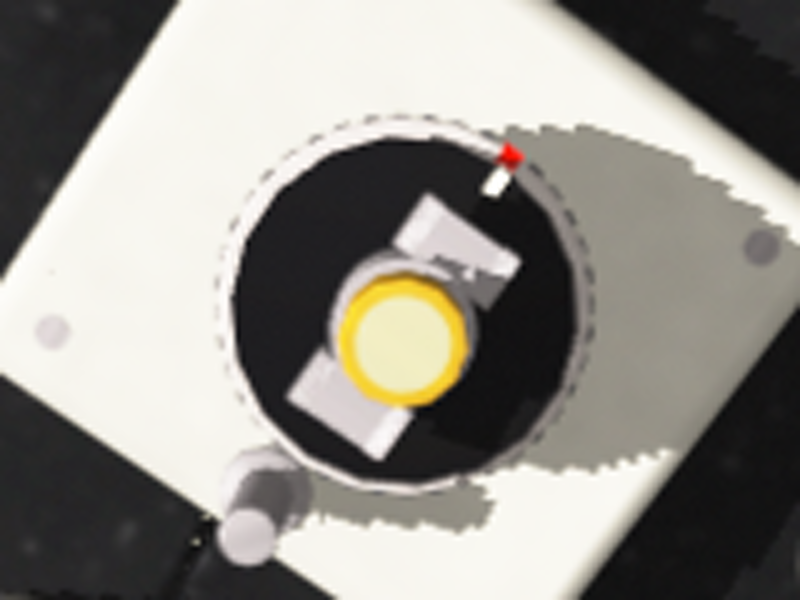

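The red mark (510,157 in the crop) stands beside the white line (497,181). It measures 174.9° in world, against 173.9° expected at the stop. The cover stands where I placed it and the robot touches nothing, so I hand in.

```bash
python3 -c "
from plant import *
print(hand_in())"
```

```text
the job is handed in; nothing more can be done
None
```

I took off the cover and stood it upright on the bare bench, turned the iris ring to its stop with the red mark at the white line, and handed the job in at about 17 s of robot time; no verdict was shown.

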